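# Wedge the casting stage level

### The job

Level the hinged casting stage: take the steel wedge from the worktop, set it on the steel strip in front of the stage with its thin end towards the stage, and push it in under the middle of the stage's front edge until the stage sits level against its two stop lugs. Then snug the wedge with a push of about 10 newtons, no harder than 13, and let go, leaving it in place. Raise the stage with the wedge only, not with the gripper, and leave the timer, the dish and the marker alone.

Things in the scene. Friction and masses are not known exactly. Their poses are not given: they have to be found in the camera images.
- fixture: fixed aluminium tilt-stage fixture. Base plate 170 (x) x 200 (y) x 8 mm, with a 54 mm wide tongue reaching 206 mm in front of the origin. Origin: centre of the base plate's underside, on the worktop; +x to the hinge at the back, -x to the open front where the wedge goes in, z up. The stage hinges at x = +65, z = 35 mm; its front edge is at x = -65 mm, its top 40 mm high when level
- fixture_lug (a point): middle of the left stop lug's underside, fixed (x = -55, y = +80, z = 40.5 mm from the fixture's origin; its twin is at y = -80). The dark stop posts stand at y = +-83 to +-97 mm, 52 mm high; their lugs reach in over the stage to y = +-63 mm and stop it level
- fixture_strip (a point): front end of the flat steel strip on which the wedge slides, at its middle (x = -200 mm, z = 12 mm in the fixture's frame). The strip is 44 mm wide and runs along the fixture's y = 0 from x = -200 to -20 mm. Its true top is 10.5 to 13.5 mm above the worktop, different each time and NOT measured by this point, so the travel at which the wedge gets tight varies by 8 mm either way: feel it
- fixture_nose (a point): fixed point: lowest line, at its middle, of the round nose bar (10 mm thick, 60 mm long along y) under the stage's front edge when the stage is level (x = -60, z = 27 mm in the fixture's frame; same axes). Gap from strip to nose bar then 13.5 to 16.5 mm, so the toe ends about 55 to 75 mm beyond (+x of) this point; with the stage down the gap is 9 mm less, 4.5 to 7.5 mm
- stage (a joint): tilt in rad of the hinged stage (aluminium plate 135 x 160 x 10 mm, 0.7 kg, bubble level on top): 0 = level, against the stop lugs; negative = front edge low. It hangs at -0.072 (front edge 9 mm low) until wedged up
- wedge: loose plain steel wedge, 130 mm long, 30 mm wide, 0.2 to 0.33 kg, flat on its sole. Origin: centre of the underside; +x to the thin toe (2.5 mm thick, at x = +65 mm), z up. Its top rises 1:5 to 22.5 mm at x = -35 mm; the tail is a square head 30 x 30 mm, 36 mm high, from x = -65 to -35 mm, the place to grip
- wedge_toe (a point): middle of the lower edge of the wedge's toe, 65 mm ahead of its origin; axes as the wedge's. Sole, taper and strip are ground and oiled (friction 0.2 to 0.3): the wedge stays where it is pushed. Lifting the stage takes a push of about 1.5 to 5 N; once it meets the lugs the push needed climbs by about 3 N per mm of travel. A last push of 8 to 13 N seats it well
- wedge_head (a point): centre of the wedge's square head, 50 mm behind its origin and 18 mm above the sole; axes as the wedge's. Grip across y (30 mm)
- timer: small white lab timer, 62 x 62 x 20 mm, left of the fixture; leave alone. Origin: centre of its underside
- petri_dish: petri dish, 94 mm across, 16 mm high, right of the fixture; leave alone. Origin: centre of its underside
- marker: marker pen, 134 x 14 x 14 mm, in front on the left; leave alone. Origin: centre of its underside

How it is judged:
On the way, in this order (a step that is already met when the one before it is completed fails the run):
1. the wedge's toe is under the stage's front edge (x of wedge_toe in the frame of fixture_nose between 0.005 and 0.06 m and y of wedge_toe in the frame of fixture_nose between -0.02 and 0.02 m and z of wedge_toe in the frame of fixture_nose below -0.008 m and value of joint stage below -0.02 rad).
2. the stage has been raised level by the wedge (value of joint stage above -0.008 rad and contact force between wedge and stage above 1 N), for 0.2 s.
At the end, for the whole second after the job is handed in: The stage is within 0.006 rad of level, carried by the wedge, which lies along the strip (within 0.2 rad and 20 mm of its middle), is wedged tight (bearing on the stage with 7 to 26 N, of which the stage's weight gives about 3.5 N), is released and at rest (value of joint stage above -0.006 rad and contact force between wedge and stage between 7 and 26 N and y of wedge_toe in the frame of fixture_nose between -0.02 and 0.02 m and angle between the x axis of wedge and the x axis of fixture, either way round below 0.2 rad and linear speed of wedge below 0.01 m/s); the robot touches nothing.
It fails at once if the wedge is overdriven: it bears on the stage with more than 26 N (contact force between wedge and stage above 26 N).
It fails at once if the gripper lifts or presses the stage (more than 3 N) (contact force between the arm and stage above 3 N).
It fails at once if the timer was moved more than 20 mm (distance of timer from where it was at the start of the episode above 0.02 m).
It fails at once if the dish was moved more than 20 mm (distance of petri_dish from where it was at the start of the episode above 0.02 m).
It fails at once if the marker was moved more than 20 mm (distance of marker from where it was at the start of the episode above 0.02 m).
It also fails if it takes over 64 s, if anything falls off the work surface, if the arm or the gripper's body presses on something with over 40 N, if the wrist force passes 120 N, or if a joint passes its speed limit or range.

### The arm

A 6-joint arm with a two-finger parallel gripper is mounted at the origin on a cart in front of the work surface, level with it; the furniture and walls round the work are solid. World frame = base frame: x ahead of the robot, y to its left, z up, the work surface at z = 0. Lengths are in m, angles in rad, forces in N, time in s.
With the tool pointing down it reaches from about 0.325 to 0.775 m from the base axis. Payload 5.5 kg.
Tool frame: the origin (TCP) lies at the very end of the fingers, on their centre line; the grasp point (between the pads) lies tcp_to_grasp behind it (tcp_to_grasp is the distance from the TCP to the grasp point, in m); z points along the fingers, y is the line along which they close (so a half turn about z gives the same grasp; the last joint's range is limited). The gripper opens to 85 mm and grips with 20 to 120 N. Pads are 22 mm wide; open, the fingers measure 114 mm over their backs; the gripper's body (76 mm by 85 mm) begins 54 mm behind the grasp point. The pads swing forward as they close: fully open they stand 13 mm farther back than shut.
Start: joints at [1.072, 0.091, 1.231, -0, 1.82, -0.057], TCP at [0.257, 0.542, 0.231] pointing down, gripper open.
Joint ranges: [-2.87, 2.87], [-0.86, 2.18], [0.17, 2.46], [-1.51, 4.65], [0.06, 2.69], [-2.65, 2.65]. Speed limits (rad/s): [2.57, 2.57, 3.01, 3.14, 3.14, 3.14].

### API

Orientations are given as a unit quaternion [w, x, y, z].
In Python, from workcell import observe, read_camera, camera_info, job_done, tcp_to_grasp gives the robot as it stands. The module is installed in compiled form; this text tells all that it offers.
- The arm moves only by the tool servo_tool, never from a script. Its argument "increments" is a list that holds one entry, the list of rows, each a list of 7 numbers: the shift along the tool's x, y, z in mm, then the turn, a rotation vector about the tool's x, y, z in rad, then the gripper command: -1 is shut, 1 is fully open, values between are in proportion. A call has 1 to 20 rows; each row is the pose to reach, as a shift and turn from the pose commanded when the call began, along the tool's axes at that moment; what a row does not reach only later rows make up. A row lasts 1/8 s, in which the tool goes at most 62.5 mm and 10.7 degrees, less where a joint would pass 70% of its speed; a pose out of reach is approached as far as the arm can. A call with a gripper value outside its range is refused whole. The fingers move at their own pace and stop on an object; the grip force is fixed at half the most. Time passes only in rows, so rows that repeat a pose let the fingers close. It gives the time, the measured TCP pose, the force, the opening and the grip force at its end, in the units of the state.
- observe(): the state, without advancing time (a new reading comes with each control period).
- read_camera(name): name is "scene" or "side" or "wrist"; returns the picture (400x640x3 uint8, red, green, blue); there is no depth.
- camera_info(name): a dict with "K" (3x3 intrinsics, pixels), "T" (4x4, takes a point from camera to world coordinates). Camera axes: x right, y down, z forward; pixel columns grow to the right and rows downward; lengths in m; the calibration is good to about 2 mm. A picture is of the moment at which its call begins: read the wrist's pose just before it. camera_info takes no time and is no camera call; for the wrist camera it gives the pose at the moment of the call.
- job_done(): hands the job in; it is judged then, once.
The state is a dict: "time": time; "q": joint angles; "joint_vel": joint speeds; "joint_torque": joint torques, N m; "ee_pos": TCP position; "tcp_rot": TCP orientation; "force": force on the tool from outside, world axes, zero at the start; "ft_torque": the same for the moment, N m; "grip_width": opening from 0.0 (shut) to 1.0 (fully open); "gripper_force": force on a finger pad.
Only numpy, scipy, OpenCV 4.12 (cv2) and the standard library are available. Lean on these libraries where they do the work, as an engineer would, in place of code of your own. Each camera call takes 0.05 s, during which the arm holds its last target. There are 200 camera calls.

## Working session

There is one attempt and no reset: what is moved stays moved. The work goes in short steps, Python scripts to look and compute and a tool call to move; the robot and the scene stay as the last step left them, time stands still between calls to the robot, and variables do not carry over. Pictures are saved under pics/ and viewed, at most 10 in all, crops included, and the job is handed in when it is done.

Besides the shell and the picture viewer there is one more tool, called after "Request:" by a JSON object that holds its "api" and its "payload", one argument or row to a line. servo_tool: Moves the arm, as the interface text tells. Its arguments: {"type":"object","properties":{"increments":{"type":"array","items":{"type":"array","items":{"type":"array","items":{"type":"number"}}}}},"required":["increments"]}

```bash
mkdir -p pics; python3 - <<'E'
from workcell import *
import cv2,numpy as np
s=observe();print(s['time'],s['ee_pos'],s['tcp_rot'],s['force'],s['grip_width'],tcp_to_grasp)
for n in("scene","side"):
    im=read_camera(n);cv2.imwrite(f"pics/{n}0.png",im[:,:,::-1]);c=camera_info(n);print(n,np.round(c["K"],1).tolist(),np.round(c["T"],4).tolist())
E
```

```text
0.0 [0.25640351 0.54213948 0.23014897] [-2.61581521e-04  2.19089366e-01  9.75704307e-01 -9.41805050e-04] [ 0.06032391 -0.65546824 -0.14470402] 0.9964446741015529 0.0187
scene [[435.8, 0.0, 318.2], [0.0, 435.8, 199.5], [0.0, 0.0, 1.0]] [[0.8483, -0.3348, 0.4104, 0.1261], [-0.5296, -0.5283, 0.6637, -0.679], [-0.0054, -0.7803, -0.6254, 0.7278], [0.0, 0.0, 0.0, 1.0]]
side [[484.8, 0.0, 320.5], [0.0, 484.8, 202.1], [0.0, 0.0, 1.0]] [[0.8263, -0.2427, 0.5083, -0.0461], [-0.5631, -0.3755, 0.7362, -0.832], [0.0121, -0.8945, -0.4469, 0.607], [0.0, 0.0, 0.0, 1.0]]
```

View pics/scene0.png

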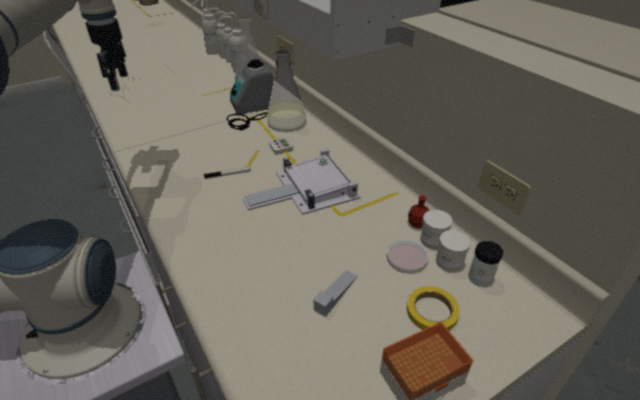

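View pics/side0.png

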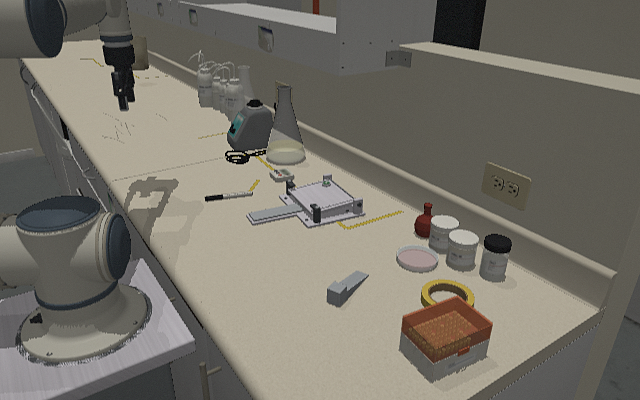

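The wedge's head is near scene pixel (322,303) and its toe near (352,274). The strip's front end is near (250,200), with the stage behind it at about (318,182). I'll cast rays for rough poses, then look from close by with the wrist camera.

```bash
cat > h.py <<'E'
import numpy as np,cv2
from workcell import *
from scipy.spatial.transform import Rotation as R
def ray(c,uv,z):
    K,T=np.array(c["K"]),np.array(c["T"])
    d=T[:3,:3]@np.linalg.solve(K,[uv[0],uv[1],1]);o=T[:3,3]
    return o+d*(z-o[2])/d[2]
def proj(c,p):
    K,T=np.array(c["K"]),np.array(c["T"])
    q=K@(T[:3,:3].T@(np.array(p)-T[:3,3]));return q[:2]/q[2]
def tool():
    s=observe();w,x,y,z=s['tcp_rot'];return np.array(s['ee_pos']),R.from_quat([x,y,z,w]),s
E
python3 - <<'E'
from h import *
a=camera_info("scene");b=camera_info("side")
for n,u,v,z in(("head",(325,293),(343,286),.036),("toe",(353,274),(366,272),.0),("strip",(247,200),(251,216),.012),("plate near corner",(306,213),(308,228),.008),("plate R",(358,200),(363,211),.008),("dish",(407,257),(417,258),.01)):
    print(n,ray(a,u,z).round(3),ray(b,v,z).round(3))
p,r,s=tool();c=camera_info("wrist");T=np.array(c["T"])
print(r.as_matrix().round(2),"cam in tool",(r.as_matrix().T@(T[:3,3]-p)).round(3),(r.as_matrix().T@T[:3,:3]).round(2),np.array(c["K"]).round(0))
E
```

```text
head [ 0.433 -0.206  0.036] [ 0.433 -0.219  0.036]
toe [ 0.529 -0.17   0.   ] [ 0.536 -0.168  0.   ]
strip [0.437 0.179 0.012] [0.434 0.179 0.012]
plate near corner [0.543 0.055 0.008] [0.527 0.052 0.008]
plate R [0.686 0.027 0.008] [0.7   0.049 0.008]
dish [ 0.656 -0.201  0.01 ] [ 0.657 -0.199  0.01 ]
[[-0.9   0.43 -0.  ]
 [ 0.43  0.9  -0.  ]
 [ 0.   -0.   -1.  ]] cam in tool [ 0.076 -0.001 -0.143] [[ 0.   -0.95 -0.3 ]
 [ 1.   -0.    0.  ]
 [-0.   -0.3   0.95]] [[284.   0. 318.]
 [  0. 284. 201.]
 [  0.   0.   1.]]
```

Request:
{"api": "servo_tool", "payload": {
  "increments": [
    [[-388,-250,-20,0,0,-0.35,1],[-388,-250,-20,0,0,-0.35,1],[-388,-250,-20,0,0,-0.35,1],[-388,-250,-20,0,0,-0.35,1],[-388,-250,-20,0,0,-0.35,1],[-388,-250,-20,0,0,-0.35,1],[-388,-250,-20,0,0,-0.35,1],[-388,-250,-20,0,0,-0.35,1],[-388,-250,-20,0,0,-0.35,1],[-388,-250,-20,0,0,-0.35,1],[-388,-250,-20,0,0,-0.35,1]]
  ]
}}

```text
time: 1.48
ee_pos: [0.4999, 0.1516, 0.2512]
tcp_rot: [-0.0, 0.045, 0.999, 0.0]
force: [-0.1, 0.1, 0.3]
grip_width: 0.999
gripper_force: 0.0
```

```bash
python3 - <<'E'
from h import *
p,r,s=tool();print(s['time'],p,r.as_matrix().round(3),np.round(s['q'],2))
c=camera_info("wrist");im=read_camera("wrist")
np.save("w1.npy",im);np.savez("w1c.npz",K=c["K"],T=c["T"])
cv2.imwrite("pics/w1.png",im[:,:,::-1])
E
```

```text
1.475 [0.49986341 0.15157516 0.25120192] [[-0.996  0.09  -0.   ]
 [ 0.09   0.996  0.   ]
 [ 0.     0.    -1.   ]] [ 0.23 -0.11  1.4   0.    1.86 -1.25]
```

View pics/w1.png

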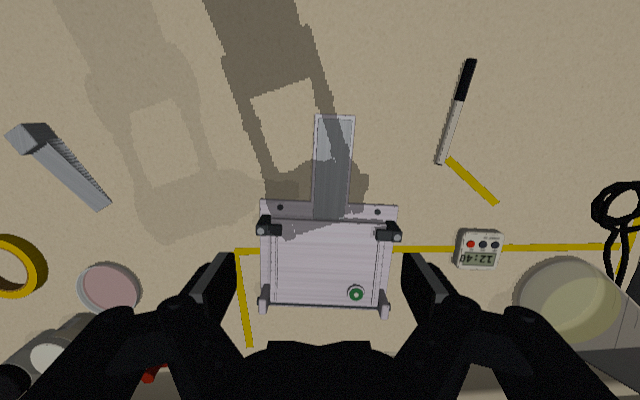

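The wrist view shows the tongue's front edge at about (335,115), the plate's front corners at about (263,200) and (398,206), and the wedge with its head at (30,137) and toe at (103,205). I'll enlarge both for corner reading.

```bash
python3 - <<'E'
import numpy as np,cv2
im=np.load("w1.npy")[:,:,::-1]
a=cv2.resize(im[100:320,250:410],None,fx=2.5,fy=2.5,interpolation=cv2.INTER_CUBIC)
b=cv2.resize(im[110:220,0:120],None,fx=3.3,fy=3.3,interpolation=cv2.INTER_CUBIC)
o=np.zeros((560,800,3),np.uint8);o[:550,:400]=a;o[:b.shape[0],402:402+b.shape[1]]=b
cv2.imwrite("pics/w1z.png",o)
E
```

```text
(no output)
```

View pics/w1z.png

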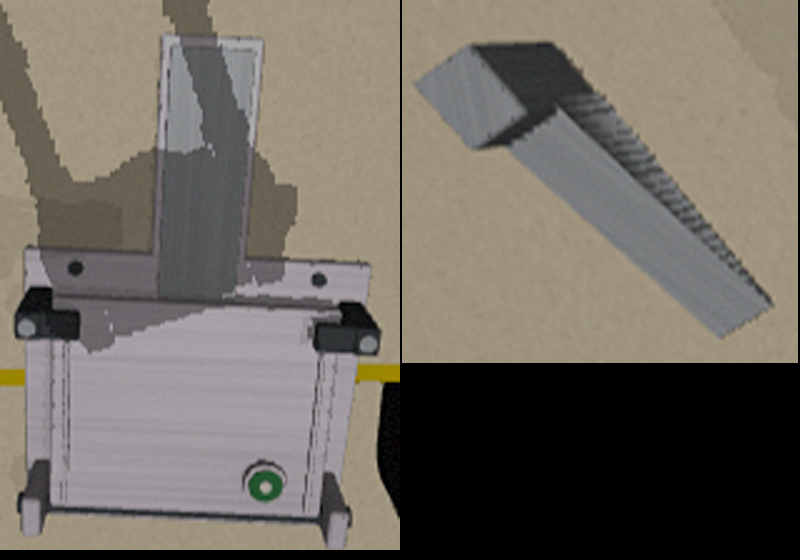

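```bash
cat > fit.py <<'E'
from h import *
def rigid(M,W):
    M=np.array(M,float);W=np.array(W)[:,:2];m,w=M.mean(0),W.mean(0)
    a,b=M-m,W-w;t=np.arctan2((a[:,0]*b[:,1]-a[:,1]*b[:,0]).sum(),(a*b).sum())
    Q=np.array([[np.cos(t),-np.sin(t)],[np.sin(t),np.cos(t)]]);o=w-Q@m
    return o,t,((a@Q.T-b)*1000).round(1)
E
python3 - <<'E'
from fit import *
c=np.load("w1c.npz")
A=lambda x,y:(x/2.5+250,y/2.5+100)
B=lambda x,y:((x-402)/3.3,y/3.3+110)
F=[(162,38,-206,-27,8),(263,39,-206,27,8),(26,250,-85,-100,8),(370,266,-85,100,8),(170,48,-200,-22,12),(253,48,-200,22,12),(153,254,-85,-27,8),(243,260,-85,27,8)]
W=[(415,85,-65,-15,36),(473,45,-65,15,36),(527,103,-35,15,36),(475,147,-35,-15,36),(770,303,65,15,2.5),(722,337,65,-15,2.5)]
for n,L,f in(("fix",F,A),("wedge",W,B)):
    o,t,e=rigid([(l[2]/1e3,l[3]/1e3) for l in L],[ray(c,f(l[0],l[1]),l[4]/1e3) for l in L])
    print(n,o.round(4),t.round(4),e.tolist())
    d=np.array([np.cos(t),np.sin(t)])
    print(o-.05*d,o-.06*d,o-.2*d)
E
```

```text
fix [0.6334 0.1508] -0.1371 [[-1.9, -0.7], [0.3, 0.4], [-0.2, -1.5], [-0.2, 1.3], [-0.5, -0.3], [1.6, 0.5], [0.9, -1.1], [0.0, 1.4]]
[0.58388402 0.15768297] [0.5739779  0.15905001] [0.43529223 0.17818857]
wedge [ 0.4682 -0.1905] 0.4241 [[-1.9, -0.2], [-2.2, -0.2], [2.9, 0.4], [1.1, -1.0], [0.7, 1.2], [-0.5, -0.1]]
[ 0.42263537 -0.21111185] [ 0.41352117 -0.21522662] [ 0.28592237 -0.27283345]
```

Both fits agree to about 2 mm. Next I move above the wedge's head and check.

Request:
{"api": "servo_tool", "payload": {
  "increments": [
    [[44,-368,60,0,0,-0.514,1],[44,-368,60,0,0,-0.514,1],[44,-368,60,0,0,-0.514,1],[44,-368,60,0,0,-0.514,1],[44,-368,60,0,0,-0.514,1],[44,-368,60,0,0,-0.514,1],[44,-368,131,0,0,-0.514,1],[44,-368,131,0,0,-0.514,1],[44,-368,131,0,0,-0.514,1],[44,-368,131,0,0,-0.514,1]]
  ]
}}

```text
time: 2.78
ee_pos: [0.4243, -0.2113, 0.123]
tcp_rot: [0.001, -0.211, 0.978, -0.001]
force: [-0.5, -0.8, 0.3]
grip_width: 0.998
gripper_force: 0.0
```

```bash
python3 - <<'E'
from h import *
p,r,s=tool();print(s['time'],p,r.as_matrix().round(3))
c=camera_info("wrist");im=read_camera("wrist")
np.save("w2.npy",im);np.savez("w2c.npz",K=c["K"],T=c["T"])
cv2.imwrite("pics/w2.png",im[:,:,::-1])
E
```

```text
2.775 [ 0.42432774 -0.2113178   0.12299745] [[-0.911 -0.412  0.003]
 [-0.412  0.911 -0.002]
 [-0.002 -0.003 -1.   ]]
```

View pics/w2.png

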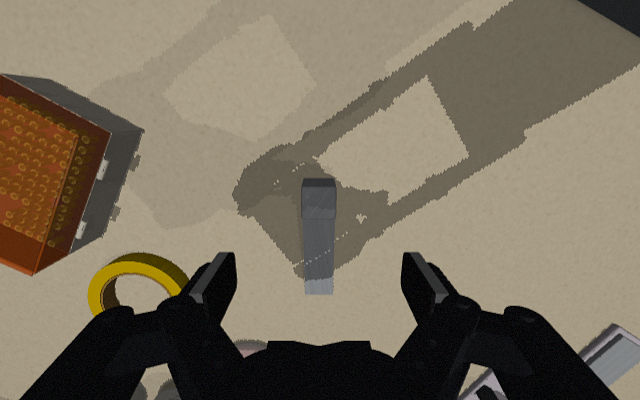

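The wedge is upright in view, its head top spanning about (302..336, 187..218) and its toe at (305..333, 294).

```bash
python3 - <<'E'
from fit import *
c=np.load("w2c.npz")
W=[(302,187,-65,-15,36),(336,187,-65,15,36),(302,218,-35,-15,36),(336,218,-35,15,36),(305.5,294,65,-15,2.5),(333.5,294,65,15,2.5)]
o,t,e=rigid([(l[2]/1e3,l[3]/1e3) for l in W],[ray(c,l[:2],l[4]/1e3) for l in W])
d=np.array([np.cos(t),np.sin(t)]);h=o-.05*d
p,r,s=tool();print(o,t,e.tolist(),"head",h)
g=np.array([*h,.008]);print("tool shift mm",r.inv().apply(g-p)*1000,"yaw tool",np.arctan2(*-r.as_matrix()[[1,0],0]))
E
```

```text
[ 0.467875   -0.19205863] 0.42928066106544255 [[-0.6, -1.2], [-1.4, 0.2], [1.2, 0.3], [0.8, 0.8], [-0.0, 0.2], [0.0, -0.3]] head [ 0.42241173 -0.21286947]
tool shift mm [ 2.61443449e+00 -9.91731313e-02  1.15012947e+02] yaw tool 0.4241463190634009
```

Request:
{"api": "servo_tool", "payload": {
  "increments": [
    [[2.5,0,50,0,0,-0.005,1],[2.5,0,90,0,0,-0.005,1],[2.5,0,115,0,0,-0.005,1],[2.5,0,115,0,0,-0.005,1],[2.5,0,115,0,0,-0.005,1],[2.5,0,115,0,0,-0.005,-1],[2.5,0,115,0,0,-0.005,-1],[2.5,0,115,0,0,-0.005,-1],[2.5,0,115,0,0,-0.005,-1],[2.5,0,115,0,0,-0.005,-1],[2.5,0,115,0,0,-0.005,-1],[2.5,0,115,0,0,-0.005,-1]]
  ]
}}

```text
time: 4.32
ee_pos: [0.4209, -0.2132, 0.006]
tcp_rot: [0.0, -0.212, 0.977, -0.0]
force: [-0.6, 1.4, 5.9]
grip_width: 0.337
gripper_force: 59.7
```

Request:
{"api": "servo_tool", "payload": {
  "increments": [
    [[0,0,-40,0,0,0,-1],[0,0,-80,0,0,0,-1],[-20,40,-80,0,0,0.1,-1],[-50,95,-80,0,0,0.2,-1],[-80,150,-80,0,0,0.3,-1],[-110,210,-80,0,0,0.4,-1],[-140,265,-80,0,0,0.5,-1],[-165,310,-80,0,0,0.566,-1],[-183,345,-80,0,0,0.566,-1],[-183,345,-80,0,0,0.566,-1],[-183,345,-80,0,0,0.566,-1],[-183,345,-80,0,0,0.566,-1]]
  ]
}}

```text
time: 5.82
ee_pos: [0.444, 0.1758, 0.0848]
tcp_rot: [-0.0, 0.07, 0.998, -0.0]
force: [0.1, -1.1, -2.4]
grip_width: 0.336
gripper_force: 60.8
```

```bash
python3 - <<'E'
from h import *
p,r,s=tool();print(s['time'],p,r.as_matrix().round(4),s['force'])
c=camera_info("wrist");im=read_camera("wrist")
np.save("w3.npy",im);np.savez("w3c.npz",K=c["K"],T=c["T"])
cv2.imwrite("pics/w3.png",cv2.resize(im[90:350,200:450,::-1],None,fx=2.3,fy=2.3,interpolation=cv2.INTER_CUBIC))
E
```

```text
5.825 [0.44402617 0.17576777 0.0847818 ] [[-9.902e-01  1.398e-01 -9.000e-04]
 [ 1.399e-01  9.902e-01 -6.000e-04]
 [ 8.000e-04 -7.000e-04 -1.000e+00]] [ 0.1336113  -1.06915053 -2.41570108]
```

View pics/w3.png

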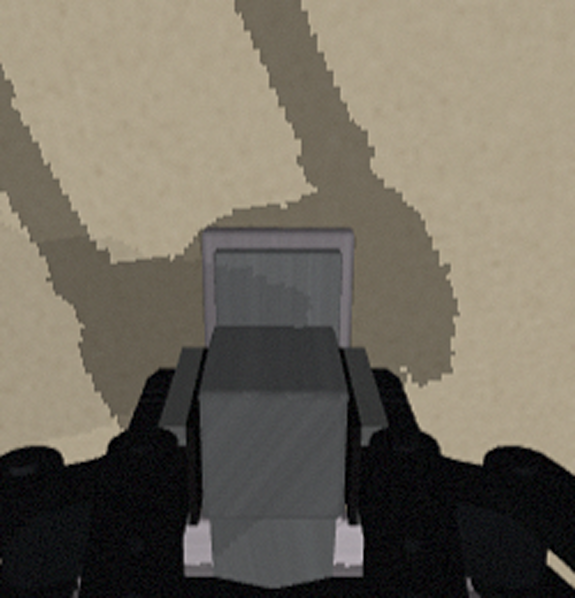

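The held wedge is centred at crop x≈275. Behind it the strip's front end spans (215..340, 249) and the tongue's (203..355, 230). I'll turn these into offsets.

```bash
python3 - <<'E'
from fit import *
c=np.load("w3c.npz");A=lambda x,y:(x/2.3+200,y/2.3+90)
F=[(203,230,-206,-27,8),(355,230,-206,27,8),(215,249,-200,-22,12),(340,249,-200,22,12)]
P=[ray(c,A(l[0],l[1]),l[4]/1e3) for l in F]
p,r,s=tool()
for q in P: print((r.inv().apply(q-p)*1000).round(1))
# head rear edge: top z = sole+36mm ; sole z = tcp-0.006
z0=p[2]-.006
for u,z in(((202,392),z0+.036),((347,392),z0+.036),((218,327),z0),((335,327),z0)):
    print("head",(r.inv().apply(ray(c,A(*u),z)-p)*1000).round(1))
yaw=-.1371;d=np.array([np.cos(yaw),np.sin(yaw)]);
print("yaw tool-x",np.arctan2(*-r.as_matrix()[[1,0],0]))
E
```

```text
[ 16.3 -24.9  77. ]
[16.3 28.1 77. ]
[ 10.6 -20.6  73. ]
[10.6 22.7 73. ]
head [ 12.7 -14.5 -30. ]
head [ 12.7  13.7 -30. ]
head [ 10.6 -14.3   6. ]
head [10.6 14.7  6. ]
yaw tool-x -0.14053188891931598
```

Request:
{"api": "servo_tool", "payload": {
  "increments": [
    [[0,1.3,30,0,0,0,-1],[0,1.3,55,0,0,0,-1],[0,1.3,61,0,0,0,-1],[0,1.3,61,0,0,0,-1],[0,1.3,62,0,0,0,-1],[0,1.3,63,0,0,0,-1],[0,1.3,63,0,0,0,-1],[0,1.3,63,0,0,0,-1]]
  ]
}}

```text
time: 6.88
ee_pos: [0.4444, 0.1783, 0.0225]
tcp_rot: [0.0, 0.069, 0.998, 0.0]
force: [-0.5, -0.5, -2.5]
grip_width: 0.342
gripper_force: 60.8
```

Request:
{"api": "servo_tool", "payload": {
  "increments": [
    [[0,0,1,0,0,0,-1],[0,0,2,0,0,0,-1],[0,0,2.5,0,0,0,-1],[0,0,3,0,0,0,-1],[0,0,3,0,0,0,-1],[0,0,3,0,0,0,-1]]
  ]
}}

```text
time: 7.62
ee_pos: [0.4445, 0.1782, 0.0194]
tcp_rot: [0.0, 0.069, 0.998, 0.0]
force: [0.3, 0.3, -1.1]
grip_width: 0.339
gripper_force: 61.1
```

Request:
{"api": "servo_tool", "payload": {
  "increments": [
    [[0,0,0.5,0,0,0,-1],[0,0,1,0,0,0,-1],[0,0,1,0,0,0,-1],[0,0,1,0,0,0,-1]]
  ]
}}

```text
time: 8.12
ee_pos: [0.445, 0.1784, 0.0193]
tcp_rot: [0.001, 0.069, 0.998, 0.0]
force: [-1.7, 0.0, 6.0]
grip_width: 0.34
gripper_force: 61.8
```

Request:
{"api": "servo_tool", "payload": {
  "increments": [
    [[0,0,-0.5,0,0,0,0.0],[0,0,-0.5,0,0,0,0.0],[0,0,-0.5,0,0,0,0.0],[0,0,-0.5,0,0,0,0.0],[0,0,-0.5,0,0,0,-1],[0,0,-0.5,0,0,0,-1],[0,0,-0.5,0,0,0,-1],[0,0,-0.5,0,0,0,-1],[0,0,-0.5,0,0,0,-1]]
  ]
}}

```text
time: 9.25
ee_pos: [0.4444, 0.1782, 0.0189]
tcp_rot: [0.0, 0.069, 0.998, 0.0]
force: [0.3, 0.4, 1.1]
grip_width: 0.345
gripper_force: 59.6
```

```bash
python3 - <<'E'
from h import *
p,r,s=tool();print(s['time'],p,s['force'],s['ft_torque'])
im=read_camera("wrist");sc=read_camera("side")
a=cv2.resize(im[90:350,200:450,::-1],(480,500),interpolation=cv2.INTER_CUBIC)
b=cv2.resize(sc[150:250,220:375,::-1],(620,400))[:, :310]
cv2.imwrite("pics/w4.png",np.hstack([a,np.vstack([b,np.zeros((100,310,3),np.uint8)])]))
E
```

```text
9.25 [0.44441212 0.17820127 0.01887249] [0.33816324 0.37629715 1.14301002] [-0.00292696  0.02902952 -0.03731704]
```

View pics/w4.png

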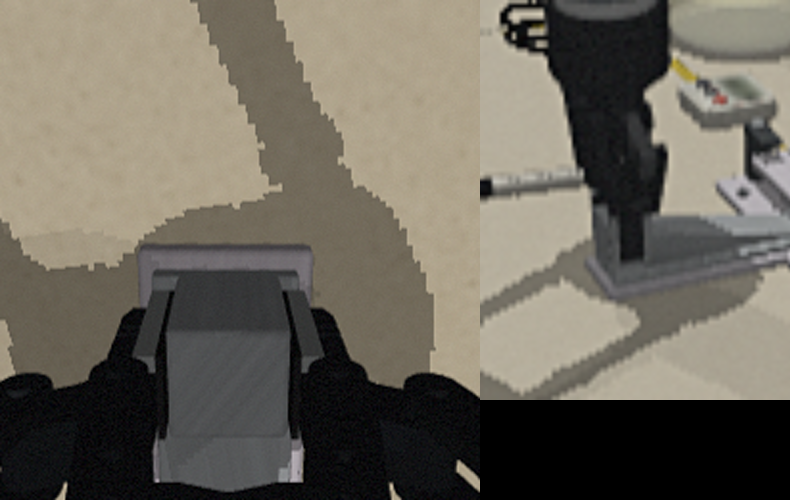

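The wedge lies on the strip, centred, with its rear flush with the strip's front end. Now I slide it in.

Request:
{"api": "servo_tool", "payload": {
  "increments": [
    [[-3,0,0,0,0,0,-1],[-7,0,0,0,0,0,-1],[-11,0,0,0,0,0,-1],[-15,0,0,0,0,0,-1],[-19,0,0,0,0,0,-1],[-23,0,0,0,0,0,-1],[-26,0,0,0,0,0,-1],[-29,0,0,0,0,0,-1],[-32,0,0,0,0,0,-1],[-34,0,0,0,0,0,-1],[-35,0,0,0,0,0,-1],[-35,0,0,0,0,0,-1]]
  ]
}}

```text
time: 10.85
ee_pos: [0.479, 0.1734, 0.0189]
tcp_rot: [-0.0, 0.069, 0.998, 0.0]
force: [-4.1, 0.9, 5.5]
grip_width: 0.34
gripper_force: 60.1
```

Request:
{"api": "servo_tool", "payload": {
  "increments": [
    [[-2,0,-0.3,0,0,0,-1],[-4,0,-0.3,0,0,0,-1],[-6,0,-0.3,0,0,0,-1],[-8,0,-0.3,0,0,0,-1],[-10,0,-0.3,0,0,0,-1],[-12,0,-0.3,0,0,0,-1],[-14,0,-0.3,0,0,0,-1],[-16,0,-0.3,0,0,0,-1],[-18,0,-0.3,0,0,0,-1],[-18,0,-0.3,0,0,0,-1],[-18,0,-0.3,0,0,0,-1]]
  ]
}}

```text
time: 12.22
ee_pos: [0.4971, 0.1707, 0.0189]
tcp_rot: [0.0, 0.069, 0.998, -0.0]
force: [-1.0, -0.6, -0.8]
grip_width: 0.341
gripper_force: 59.5
```

Request:
{"api": "servo_tool", "payload": {
  "increments": [
    [[-1,0,0,0,0,0,-1],[-2,0,0,0,0,0,-1],[-3,0,0,0,0,0,-1],[-4,0,0,0,0,0,-1],[-5,0,0,0,0,0,-1],[-6,0,0,0,0,0,-1]]
  ]
}}

```text
time: 12.98
ee_pos: [0.5028, 0.17, 0.0189]
tcp_rot: [-0.0, 0.069, 0.998, -0.0]
force: [-2.8, -0.5, -1.8]
grip_width: 0.343
gripper_force: 59.5
```

Request:
{"api": "servo_tool", "payload": {
  "increments": [
    [[0,0,0,0,0,0,0.3],[0,0,0,0,0,0,0.3],[0,0,0,0,0,0,0.3],[0,0,0,0,0,0,0.3],[0,0,-25,0,0,0,0.3],[0,0,-50,0,0,0,0.3],[20,0,-50,0,0,0,-1],[45,0,-50,0,0,0,-1],[45,0,-50,0,0,0,-1],[45,0,-50,0,0,0,-1],[45,0,-50,0,0,0,-1],[45,0,-50,0,0,0,-1],[45,0,-20,0,0,0,-1],[45,0,-4,0,0,0,-1],[45,0,-4,0,0,0,-1],[45,0,-4,0,0,0,-1]]
  ]
}}

```text
time: 14.98
ee_pos: [0.4587, 0.1763, 0.0239]
tcp_rot: [0.0, 0.069, 0.998, 0.0]
force: [-0.2, 0.0, 0.0]
grip_width: -0.0
gripper_force: 0.0
```

```bash
python3 - <<'E'
from h import *
p,r,s=tool();print(s['time'],p,s['force'],s['grip_width'])
im=read_camera("wrist");sc=read_camera("side")
a=cv2.resize(im[90:350,200:450,::-1],(480,500),interpolation=cv2.INTER_CUBIC)
b=cv2.resize(sc[150:250,220:375,::-1],(620,400))[:, :]
b=cv2.resize(b,(310,200))
b=cv2.resize(sc[160:240,240:370,::-1],(320,200),interpolation=cv2.INTER_CUBIC)
cv2.imwrite("pics/w5.png",np.hstack([a,np.vstack([b,np.zeros((300,320,3),np.uint8)])]))
E
```

```text
14.975 [0.45869837 0.17634551 0.02385483] [-0.20158553  0.03174796  0.00366517] -4.687625498384772e-05
```

View pics/w5.png

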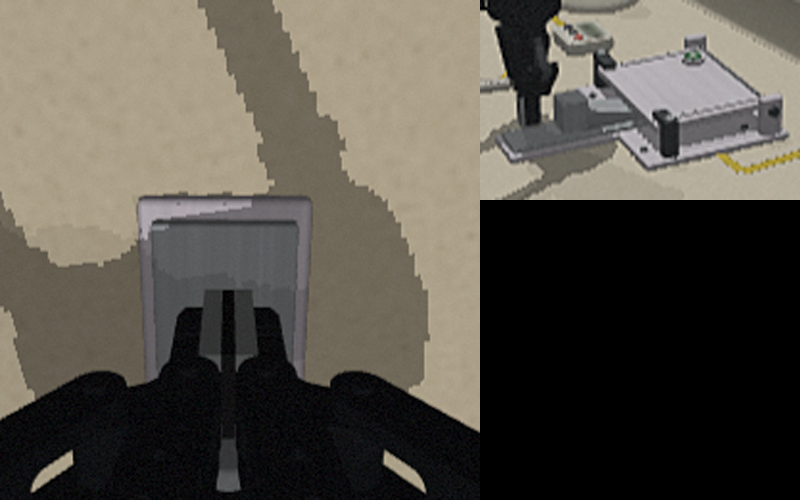

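The closed fingers are centred behind the head over the strip, and the wedge stays straight under the nearly level stage. I'll push from behind in small steps.

Request:
{"api": "servo_tool", "payload": {
  "increments": [
    [[-6,0,0,0,0,0,-1],[-12,0,0,0,0,0,-1],[-15,0,0,0,0,0,-1],[-17,0,0,0,0,0,-1],[-18,0,0,0,0,0,-1],[-19,0,0,0,0,0,-1],[-20,0,0,0,0,0,-1],[-20,0,0,0,0,0,-1]]
  ]
}}

```text
time: 16.08
ee_pos: [0.478, 0.1735, 0.0231]
tcp_rot: [-0.0, 0.069, 0.998, 0.0]
force: [-0.3, -0.1, 0.5]
grip_width: 0.0
gripper_force: 0.0
```

Request:
{"api": "servo_tool", "payload": {
  "increments": [
    [[-1,0,0,0,0,0,-1],[-2,0,0,0,0,0,-1],[-3,0,0,0,0,0,-1],[-4,0,0,0,0,0,-1],[-5,0,0,0,0,0,-1]]
  ]
}}

```text
time: 16.7
ee_pos: [0.4829, 0.1728, 0.0231]
tcp_rot: [-0.0, 0.069, 0.998, 0.0]
force: [-3.9, 0.8, 2.1]
grip_width: -0.0
gripper_force: 1.7
```

Request:
{"api": "servo_tool", "payload": {
  "increments": [
    [[-0.5,0,0,0,0,0,-1],[-1,0,0,0,0,0,-1],[-1.5,0,0,0,0,0,-1],[-2,0,0,0,0,0,-1]]
  ]
}}

```text
time: 17.2
ee_pos: [0.485, 0.1725, 0.0231]
tcp_rot: [0.0, 0.069, 0.998, 0.0]
force: [-3.8, 0.6, 2.0]
grip_width: -0.001
gripper_force: 1.7
```

Request:
{"api": "servo_tool", "payload": {
  "increments": [
    [[-0.5,0,0,0,0,0,-1],[-1,0,0,0,0,0,-1],[-1.5,0,0,0,0,0,-1],[-2,0,0,0,0,0,-1]]
  ]
}}

```text
time: 17.7
ee_pos: [0.487, 0.1722, 0.0231]
tcp_rot: [-0.0, 0.069, 0.998, -0.0]
force: [-3.9, -0.2, 1.7]
grip_width: 0.003
gripper_force: 1.7
```

Request:
{"api": "servo_tool", "payload": {
  "increments": [
    [[-0.5,0,0,0,0,0,-1],[-1,0,0,0,0,0,-1],[-1.5,0,0,0,0,0,-1],[-2,0,0,0,0,0,-1]]
  ]
}}

```text
time: 18.2
ee_pos: [0.4881, 0.1721, 0.0231]
tcp_rot: [-0.001, 0.069, 0.998, 0.0]
force: [-8.5, 2.1, 4.7]
grip_width: 0.002
gripper_force: 4.1
```

Request:
{"api": "servo_tool", "payload": {
  "increments": [
    [[-0.2,0,0,0,0,0,-1],[-0.3,0,0,0,0,0,-1]]
  ]
}}

```text
time: 18.45
ee_pos: [0.4882, 0.1721, 0.0231]
tcp_rot: [-0.001, 0.069, 0.998, 0.0]
force: [-8.7, 0.9, 5.6]
grip_width: -0.001
gripper_force: 4.4
```

Request:
{"api": "servo_tool", "payload": {
  "increments": [
    [[-0.3,0,0,0,0,0,-1],[-0.4,0,0,0,0,0,-1],[-0.4,0,0,0,0,0,-1]]
  ]
}}

```text
time: 18.82
ee_pos: [0.4883, 0.1721, 0.0231]
tcp_rot: [-0.002, 0.069, 0.998, 0.0]
force: [-9.8, 1.2, 5.9]
grip_width: 0.002
gripper_force: 4.8
```

The push is at about 10 N, so I back off and retreat.

Request:
{"api": "servo_tool", "payload": {
  "increments": [
    [[2,0,0,0,0,0,-1],[10,0,0,0,0,0,-1],[25,0,0,0,0,0,-1],[25,0,-30,0,0,0,-1],[25,0,-80,0,0,0,-1],[25,0,-120,0,0,0,-1],[25,0,-150,0,0,0,-1],[25,0,-150,0,0,0,-1],[25,0,-150,0,0,0,-1]]
  ]
}}

```text
time: 19.95
ee_pos: [0.4641, 0.1753, 0.1719]
tcp_rot: [-0.001, 0.069, 0.998, -0.0]
force: [0.7, 0.8, -0.4]
grip_width: 0.001
gripper_force: 0.0
```

```bash
python3 - <<'E'
from h import *
p,r,s=tool();print(s['time'],p,s['force'])
im=read_camera("wrist");sc=read_camera("side")
a=cv2.resize(im[60:360,180:460,::-1],(467,500),interpolation=cv2.INTER_CUBIC)
b=cv2.resize(sc[160:240,240:370,::-1],(320,200),interpolation=cv2.INTER_CUBIC)
cv2.imwrite("pics/w6.png",np.hstack([a,np.vstack([b,np.zeros((300,320,3),np.uint8)])]))
E
```

```text
19.95 [0.46414827 0.17525664 0.17188656] [ 0.73848242  0.83482628 -0.37600392]
```

View pics/w6.png

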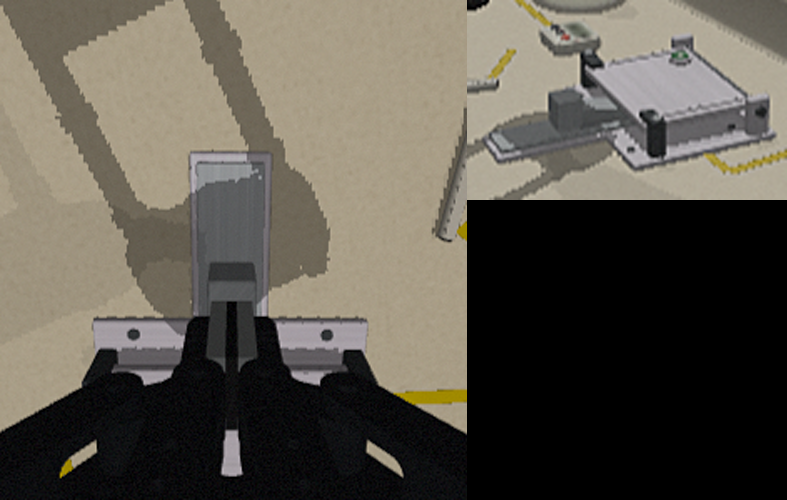

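The wedge's head, at crop (232,275), is straight and centred on the strip. The stage is up against the lugs and the gripper is clear, so I hand in.

```bash
python3 -c "from workcell import *;print(job_done())"
```

```text
the job is handed in; nothing more can be done
None
```

I handed the job in at about 20 s: the wedge is under the stage, snugged with a push of about 10 N and released, and the stage looks level against its lugs in the last pictures. No verdict was returned.

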